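# Seat the wide check gauge in the slot reader

### The arm

A 6-joint arm with a two-finger parallel gripper is mounted at the origin on a cart in front of the work surface, level with it; the furniture and walls round the work are solid. World frame = base frame: x ahead of the robot, y to its left, z up, the work surface at z = 0. Lengths are in m, angles in rad, forces in N, time in s.
With the tool pointing down it reaches from about 0.25 to 0.85 m from the base axis. Payload 12.5 kg.
Tool frame: the origin (TCP) lies on the mounting face of the last link; the fingertips stand 186 mm ahead of it and the grasp point (between the pads) lies 167 mm ahead of it; x points along the fingers, z is the direction in which the jaws open and shut, and the axes are right-handed (so a half turn about x gives the same grasp; the last joint's range is limited). The gripper opens to 93 mm and grips with 3 to 60 N. Pads are 15 mm wide; open, the fingers measure 128 mm over their backs; the gripper's body (75 mm by 188 mm) begins 65 mm behind the grasp point.
Start: joints at [-1.396, 0.351, 1.652, -0, 1.139, -0.085], TCP at [0.141, -0.532, 0.405] pointing down, gripper open.
Joint ranges: [-2.75, 2.75], [-0.79, 2.1], [0.01, 2.65], [-1.57, 4.71], [0.07, 3.14], [-2.87, 2.87]. Speed limits (rad/s): [2.22, 2.22, 2.79, 3.14, 3.14, 3.14].

### API

Orientations are given as a unit quaternion [w, x, y, z].
In Python, from rig import manip, viewer gives the robot as it stands. The module is installed in compiled form; this text tells all that it offers.
- The arm moves only by the shell command python3 -m inch 'ROWS' [FORCE]. ROWS is JSON, a list of rows, each a list of 3 entries, a list of its own where there are three numbers: the shift along the tool's x, y, z in cm, then the turn about the tool's x in degrees, then the closure, from -1 (fully open) to 1 (shut). A call has exactly 5 rows; each row shifts and turns the pose as measured when the row begins, along the tool's axes as they then stand; what a row does not reach is not made up. A row lasts 1/12 s, in which the tool goes at most 41.7 mm and 7.16 degrees, less where a joint would pass 70% of its speed; a pose out of reach is approached as far as the arm can. A call with a gripper value outside its range is refused whole. The fingers move at their own pace and stop on an object; FORCE is the grip in N (left out, the last holds). Time passes only in rows, so rows that do not move let the fingers close, or fill a call up. It gives the time, the measured TCP pose, the force and the opening at its end, in the units of the state.
- manip.get_obs(): the state, without advancing time (a new reading comes with each control period).
- viewer.camera(name): name is "side" or "top"; returns (picture, depth): 480x640x3 uint8, red, green, blue; 480x640 float32, m along the optical axis (not along the pixel's ray), 0 where there is no reading.
- viewer.camera_params(name): a dict with "camera_matrix" (3x3 intrinsics, pixels), "k1" (the pictures are not rectified: a ray, as slopes to the right and down, at radius r is drawn at 1 + k1 r^2 times it, then the intrinsics apply), "R" (3x3) and "t" (3): a world point X has camera coordinates R X + t. Camera axes: x right, y down, z forward; pixel columns grow to the right and rows downward; lengths in m; the calibration is good to about 2 mm. A picture is of the moment at which its call begins. camera_params takes no time and is no camera call.
- manip.job_done(): hands the job in, once; it reports no verdict.
The state is a dict: "time_s": time; "q": joint angles; "dq": joint speeds; "joint_torque": joint torques, N m; "tool_pos": TCP position; "tool_rot": TCP orientation; "wrist_force": force on the tool from outside, world axes, zero at the start; "ft_torque": the same for the moment, N m; "grip_width": finger opening in m.
Only numpy, scipy, OpenCV 4.12 (cv2) and the standard library are available. Lean on these libraries where they do the work, as an engineer would, in place of code of your own. Each camera call takes 0.05 s, during which the arm holds its last target.

### The job

Before the day's samples the slot reader has to be checked. Take the wide-bladed gauge (the one with the wider collar) out of the gauge stand, lower its blade into the long slot on top of the reader, keeping hold of it until it is all the way in and its collar sits flat on the reader's top, then let go. Leave the narrow gauge in the stand.

Things in the scene. Friction and masses are not known exactly. Their poses are not given: they have to be found in the camera images.
- wide_gauge_handle (a point): Centre of the wide gauge's dark grey handle: 14 (own x) x 28 (own y) x 50 mm tall, gripped across the 14 mm. The gauge is upright, own z up, 0.12 kg. Under the handle a steel collar 40 (x) x 56 (y) x 8 mm, under it a flat blade 5 (x) x 40 (y) x 42 mm long. Down from this point: collar top 25 mm, collar underside 33 mm, blade foot 75 mm. Turned half round it is the same.
- narrow_gauge_handle (a point): Centre of the narrow gauge's handle; stays in the stand. Same handle and heights as the wide gauge, but its collar is only 30 mm wide (own y) and its blade 18 mm. It hangs in the stand's other slot, 75 mm beside the wide gauge along own y; either may be left or right.
- gauge_stand: Fixed black plastic bench 64 x 160 mm, top 60 mm above the table; origin on the table under its centre, own y along its length. Both gauges hang upright by their collars in its two slots (each at 37.5 mm from the centre along y); a blade is free after a lift of 45 mm. The stand and the reader may change sides of the table.
- reader_long_slot (a point): Centre of the long slot's mouth, level with the flat top (75 mm high) of the reader, a fixed grey instrument 125 x 140 mm with a low sloping white console towards the robot. Slot 16 (own x) x 50 mm (own y), 55 mm deep, rim bevelled 5 mm outwards; own z up. Collar seated on the top: handle centre 33 mm above this point. A shorter slot (26 mm, unused) lies 67 mm along own +y.

How it is judged:
By the outcome, as a careful person would: the job done as asked, in the order asked, and still so for the second after the job is handed in, with the robot touching nothing.
It also fails if it takes over 45 s, if anything falls off the work surface, if the arm or the gripper's body presses on something with over 40 N, if the wrist force passes 120 N, or if a joint passes its speed limit or range.

## Working session

There is one attempt and no reset: what is moved stays moved. The work goes in short steps, Python scripts to look and compute and a shell command to move; the robot and the scene stay as the last step left them, time stands still between calls to the robot, and variables do not carry over. Pictures are saved under pics/ and viewed, and the job is handed in when it is done.

```bash
mkdir -p pics; cat > h.py <<'E'
import numpy as np,cv2
from rig import manip,viewer
def snap(n,tag):
    p,d=viewer.camera(n); cv2.imwrite(f'pics/{tag}.png',p[:,:,::-1]); np.save(f'pics/{tag}.npy',d); return p,d
def ray(n,u,v):
    c=viewer.camera_params(n);K=np.array(c['camera_matrix']);k=c['k1']
    x=cv2.undistortPoints(np.array([[[u,v]]],float),K,np.array([k,0,0,0.]))[0,0]
    R=np.array(c['R']);t=np.array(c['t'])
    return -R.T@t, R.T@np.array([x[0],x[1],1])
def atz(n,u,v,z):
    o,r=ray(n,u,v); return o+r*(z-o[2])/r[2]
def atd(n,u,v,d):
    o,r=ray(n,u,v); return o+r*d
def proj(n,X):
    c=viewer.camera_params(n);K=np.array(c['camera_matrix'])
    p=np.array(c['R'])@np.array(X)+np.array(c['t']);s=p[:2]/p[2];s=s*(1+c['k1']*(s@s))
    return K[:2,:2]@s+K[:2,2]
E
python3 - <<'E'
from h import *
for n in('top','side'):
    snap(n,n+'0'); print(n,viewer.camera_params(n))
print(manip.get_obs())
E
```

```text
top {'camera_matrix': array([[585.38953482,   0.        , 328.88508361],
       [  0.        , 585.38953482, 241.33946446],
       [  0.        ,   0.        ,   1.        ]]), 'k1': -0.11212084826822816, 'R': array([[ 0.01033875, -0.99991025,  0.00852029],
       [-0.98865599, -0.01149847, -0.14975684],
       [ 0.14984137, -0.00687533, -0.98868615]]), 't': array([0.09451086, 0.49167131, 0.97817398])}
side {'camera_matrix': array([[467.10009656,   0.        , 313.5983134 ],
       [  0.        , 467.10009656, 231.59995765],
       [  0.        ,   0.        ,   1.        ]]), 'k1': -0.03553363159504918, 'R': array([[-0.99471533, -0.10234335,  0.00820025],
       [-0.0716156 ,  0.63438905, -0.76968938],
       [ 0.07357044, -0.76620909, -0.6383659 ]]), 't': array([0.47539487, 0.02382181, 0.94047038])}
{'time_s': 0.1, 'q': array([-1.39557791e+00,  3.51171141e-01,  1.65236487e+00, -4.75929347e-05,
        1.13907502e+00, -8.46275648e-02]), 'dq': array([-1.57385122e-03, -4.52814436e-04, -2.28543158e-03, -4.25104224e-04,
        5.34524958e-05,  9.73846865e-04]), 'joint_torque': array([ 5.63063295e-04, -4.98032141e+01, -2.85702592e+01,  7.00008986e-02,
        2.39165925e-02, -4.44075624e-05]), 'tool_pos': array([ 0.14129803, -0.531418  ,  0.40425949]), 'tool_rot': array([ 0.56029289,  0.43123292,  0.56084522, -0.43076988]), 'wrist_force': array([-0.18198079,  0.83232148,  0.5679773 ]), 'ft_torque': array([-0.07097096,  0.03137146, -0.03328017]), 'grip_width': 0.09327825123012874}
```

View pics/top0.png

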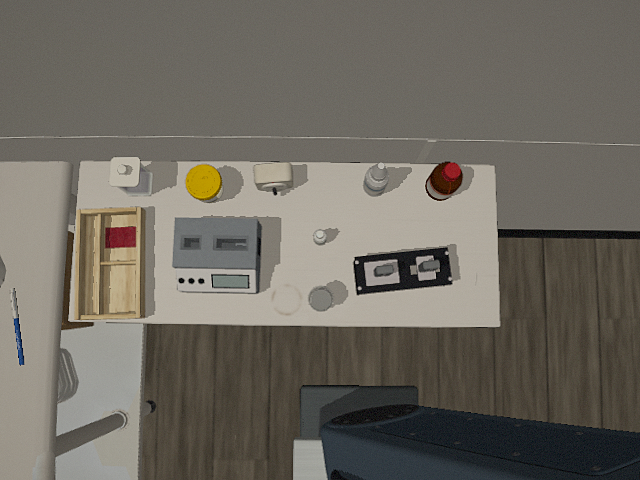

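View pics/side0.png

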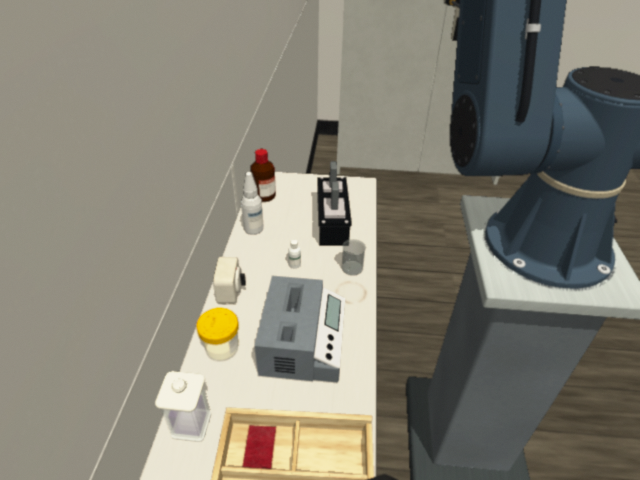

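```bash
python3 - <<'E'
import cv2
a=cv2.imread('pics/top0.png')
cv2.imwrite('pics/c1.png',cv2.resize(a[235:305,345:465],None,fx=6.5,fy=6.5,interpolation=cv2.INTER_CUBIC))
cv2.imwrite('pics/c2.png',cv2.resize(a[210:300,165:270],None,fx=6,fy=6,interpolation=cv2.INTER_CUBIC))
E
```

```text
(no output)
```

View pics/c1.png

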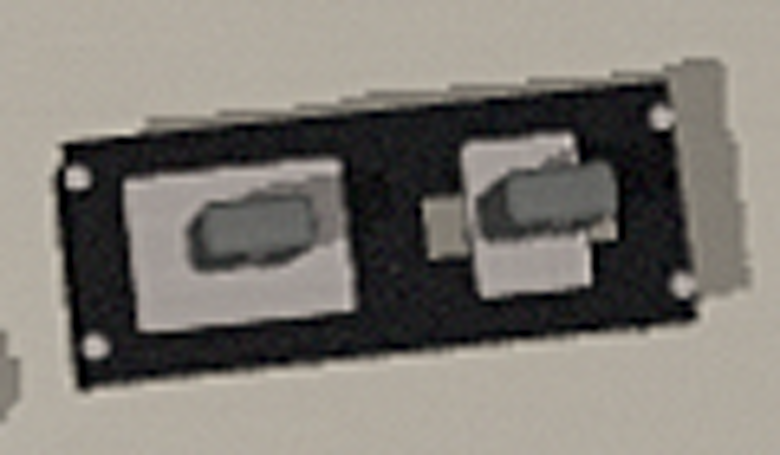

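View pics/c2.png

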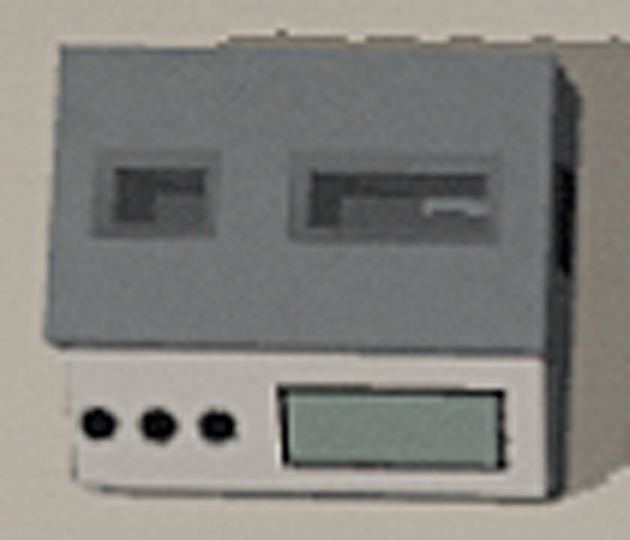

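```bash
python3 - <<'E'
from h import *
def P(U,V,s,ou,ov,z): return atz('top',(U+.5)/s-.5+ou,(V+.5)/s-.5+ov,z)
def rep(nm,pts,s,ou,ov,z):
    q=np.array([P(*p,s,ou,ov,z) for p in pts])[:,:2]
    print(nm,'c',q.mean(0).round(4),'sides',[np.linalg.norm(q[i]-q[(i+1)%4]).round(4) for i in range(4)],
     'angdeg',[np.degrees(np.arctan2(*(q[a]-q[b])[::-1])).round(2) for a,b in((0,1),(3,2))])
rep('stand',[(62,147),(668,82),(695,320),(82,388)],6.5,345,235,.06)
rep('collar',[(123,180),(340,160),(355,312),(140,332)],6.5,345,235,.068)
rep('ncollar',[(460,145),(575,132),(592,288),(482,298)],6.5,345,235,.068)
rep('handletop',[(203,205),(308,194),(315,255),(200,268)],6.5,345,235,.118)
rep('readertop',[(60,45),(555,55),(545,352),(45,345)],6,165,210,.075)
rep('bevel',[(293,152),(500,158),(497,243),(288,240)],6,165,210,.075)
rep('shortbevel',[(100,150),(220,152),(213,238),(92,236)],6,165,210,.075)
d=np.load('pics/top0.npy')
for u,v in((384,268),(384,280),(384,290),(370,278),(215,225),(245,262),(205,240)): print(u,v,atd('top',u,v,d[v,u]).round(4))
o=manip.get_obs()
from scipy.spatial.transform import Rotation as R
print(R.from_quat(np.roll(o['tool_rot'],-1)).as_matrix().round(4))
E
```

```text
stand c [ 0.4387 -0.025 ] sides [np.float64(0.1599), np.float64(0.0626), np.float64(0.1604), np.float64(0.0627)] angdeg [np.float64(96.76), np.float64(96.78)]
collar c [0.4344 0.0118] sides [np.float64(0.0563), np.float64(0.0394), np.float64(0.0555), np.float64(0.0393)] angdeg [np.float64(95.89), np.float64(95.85)]
ncollar c [ 0.443  -0.0626] sides [np.float64(0.0302), np.float64(0.0406), np.float64(0.0287), np.float64(0.0399)] angdeg [np.float64(97.04), np.float64(95.65)]
handletop c [0.4333 0.0126] sides [np.float64(0.0259), np.float64(0.015), np.float64(0.0283), np.float64(0.0154)] angdeg [np.float64(96.58), np.float64(97.01)]
readertop c [0.4804 0.2911] sides [np.float64(0.1399), np.float64(0.0835), np.float64(0.1395), np.float64(0.0848)] angdeg [np.float64(89.41), np.float64(89.96)]
bevel c [0.4807 0.2647] sides [np.float64(0.0581), np.float64(0.0239), np.float64(0.0584), np.float64(0.0248)] angdeg [np.float64(88.98), np.float64(89.87)]
shortbevel c [0.4811 0.3317] sides [np.float64(0.0339), np.float64(0.0243), np.float64(0.0341), np.float64(0.0243)] angdeg [np.float64(89.68), np.float64(89.76)]
384 268 [0.4365 0.0127 0.118 ]
384 280 [0.4219 0.0075 0.0665]
384 290 [0.4057 0.0067 0.0587]
370 278 [0.4248 0.0311 0.069 ]
215 225 [0.5106 0.292  0.0733]
245 262 [0.4483 0.2389 0.0763]
205 240 [0.485  0.3079 0.073 ]
[[-2.000e-04  9.664e-01  2.570e-01]
 [ 1.000e-03  2.570e-01 -9.664e-01]
 [-1.000e+00  0.000e+00 -1.000e-03]]
```

```bash
cat >> h.py <<'E'
from scipy.spatial.transform import Rotation as Ro
def go(x,y,z,yaw):
    o=manip.get_obs();M=Ro.from_quat(np.roll(o['tool_rot'],-1)).as_matrix()
    a=np.degrees(np.arctan2(M[1,2],M[0,2])); d=np.array([x,y,z])-o['tool_pos']
    tilt=np.degrees(M[:2,0])
    print('t',round(o['time_s'],2),'pos',o['tool_pos'].round(4),'yaw',a.round(2),'tilt',tilt.round(2),'w',o['grip_width'].round(4),'F',o['wrist_force'].round(1),'T',o['ft_torque'].round(2))
    print('tool shift cm',(M.T@d*100).round(2),'turn',round(-(yaw-a),2),'q',o['q'].round(2))
    return d,a
def plan(x,y,z,yaw,n=10,s=4.,t=7.):
    d,a=go(x,y,z,yaw); tr=-(yaw-a)
    for i in range(n):
        L=np.linalg.norm(d)
        st=d*min(1,s/100/max(L,1e-9)); k=np.clip(tr,-t,t); r=np.radians(a)
        print([[round(-st[2]*100,1),round((-np.sin(r)*st[0]+np.cos(r)*st[1])*100,1),round((np.cos(r)*st[0]+np.sin(r)*st[1])*100,1)],round(float(k),1),'c'])
        d=d-st;a-=k;tr-=k
E
python3 -c "
from h import *
plan(.434,.012,.40,6.4,15)
d=np.load('pics/top0.npy')
for u,v in((450,170),(376,168),(320,233),(205,178),(272,172),(320,297),(125,165)): print(u,v,atd('top',u,v,d[v,u]).round(3))"
```

```text
Traceback (most recent call last):
  File "h.py", line 27, in plan
    d,a=go(x,y,z,yaw); tr=-(yaw-a)
        ~~^^^^^^^^^^^
  File "h.py", line 23, in go
    print('t',round(o['time_s'],2),'pos',o['tool_pos'].round(4),'yaw',a.round(2),'tilt',tilt.round(2),'w',o['grip_width'].round(4),'F',o['wrist_force'].round(1),'T',o['ft_torque'].round(2))
                                                                                                          ^^^^^^^^^^^^^^^^^^^^^
AttributeError: 'float' object has no attribute 'round'
```

```bash
sed -i "s/o\['grip_width'\].round(4)/round(o['grip_width'],4)/" h.py
python3 -c "
from h import *
plan(.434,.012,.40,6.4,15)
d=np.load('pics/top0.npy')
for u,v in((450,170),(376,168),(320,233),(205,178),(272,172),(320,297),(125,165)): print(u,v,atd('top',u,v,d[v,u]).round(3))"
```

```text
t 0.1 pos [ 0.1413 -0.5314  0.4043] yaw -75.11 tilt [-0.01  0.06] w 0.0933 F [-0.2  0.8  0.6] T [-0.07  0.03 -0.03]
tool shift cm [  0.47  42.25 -45.  ] turn -81.51 q [-1.4   0.35  1.65 -0.    1.14 -0.08]
[[np.float64(0.0), np.float64(2.7), np.float64(-2.9)], -7.0, 'c']
[[np.float64(0.0), np.float64(3.1), np.float64(-2.6)], -7.0, 'c']
[[np.float64(0.0), np.float64(3.4), np.float64(-2.2)], -7.0, 'c']
[[np.float64(0.0), np.float64(3.6), np.float64(-1.7)], -7.0, 'c']
[[np.float64(0.0), np.float64(3.8), np.float64(-1.3)], -7.0, 'c']
[[np.float64(0.0), np.float64(3.9), np.float64(-0.8)], -7.0, 'c']
[[np.float64(0.0), np.float64(4.0), np.float64(-0.3)], -7.0, 'c']
[[np.float64(0.0), np.float64(4.0), np.float64(0.2)], -7.0, 'c']
[[np.float64(0.0), np.float64(3.9), np.float64(0.6)], -7.0, 'c']
[[np.float64(0.0), np.float64(3.8), np.float64(1.1)], -7.0, 'c']
[[np.float64(0.0), np.float64(3.7), np.float64(1.6)], -7.0, 'c']
[[np.float64(0.0), np.float64(3.5), np.float64(2.0)], -4.5, 'c']
[[np.float64(0.0), np.float64(3.3), np.float64(2.3)], 0.0, 'c']
[[np.float64(0.0), np.float64(3.3), np.float64(2.3)], 0.0, 'c']
[[np.float64(0.0), np.float64(3.3), np.float64(2.3)], 0.0, 'c']
450 170 [ 0.6   -0.098  0.113]
376 168 [0.597 0.026 0.13 ]
320 233 [0.501 0.115 0.062]
205 178 [0.593 0.314 0.067]
272 172 [0.606 0.199 0.066]
320 297 [0.396 0.114 0.002]
125 165 [0.606 0.443 0.102]
```

```bash
python3 -m inch '[[[0,2.7,-2.9],-7,-1],[[0,3.1,-2.6],-7,-1],[[0,3.4,-2.2],-7,-1],[[0,3.6,-1.7],-7,-1],[[0,3.8,-1.3],-7,-1]]' && python3 -c "
from h import *
plan(.434,.012,.40,6.4,10)"
```

```text
time_s: 0.52
tool_pos: [0.2352, -0.3525, 0.4018]
tool_rot: [0.665, 0.24, 0.666, -0.239]
wrist_force: [1.9, -0.3, 1.0]
grip_width: 0.0925
t 0.52 pos [ 0.2352 -0.3525  0.4018] yaw -39.57 tilt [-0.08  0.12] w 0.0925 F [ 1.9 -0.3  1. ] T [-0.01 -0.11 -0.04]
tool shift cm [ 0.23 40.76 -7.9 ] turn -45.97 q [-1.09  0.12  1.96 -0.    1.06 -0.4 ]
[[np.float64(0.0), np.float64(3.9), np.float64(-0.8)], -7.0, 'c']
[[np.float64(0.0), np.float64(4.0), np.float64(-0.3)], -7.0, 'c']
[[np.float64(0.0), np.float64(4.0), np.float64(0.2)], -7.0, 'c']
[[np.float64(0.0), np.float64(3.9), np.float64(0.7)], -7.0, 'c']
[[np.float64(0.0), np.float64(3.8), np.float64(1.2)], -7.0, 'c']
[[np.float64(0.0), np.float64(3.7), np.float64(1.6)], -7.0, 'c']
[[np.float64(0.0), np.float64(3.4), np.float64(2.1)], -4.0, 'c']
[[np.float64(0.0), np.float64(3.3), np.float64(2.3)], 0.0, 'c']
[[np.float64(0.0), np.float64(3.3), np.float64(2.3)], 0.0, 'c']
[[np.float64(0.0), np.float64(3.3), np.float64(2.3)], 0.0, 'c']
```

Tracking is accurate.

```bash
python3 -m inch '[[[0,3.9,-0.8],-7,-1],[[0,4,-0.3],-7,-1],[[0,4,0.2],-7,-1],[[0,3.9,0.7],-7,-1],[[0,3.8,1.2],-7,-1]]' && python3 -c "
from h import *
plan(.434,.012,.40,6.4,8)"
```

```text
time_s: 0.93
tool_pos: [0.3303, -0.1675, 0.4017]
tool_rot: [0.706, 0.024, 0.707, -0.022]
wrist_force: [1.5, -1.1, -0.2]
grip_width: 0.0934
t 0.93 pos [ 0.3303 -0.1675  0.4017] yaw -3.74 tilt [-0.07  0.15] w 0.0934 F [ 1.5 -1.1 -0.2] T [-0.06 -0.07 -0.03]
tool shift cm [ 0.2  18.59  9.17] turn -10.14 q [-0.6   0.02  2.07  0.    1.05 -0.53]
[[np.float64(0.0), np.float64(3.6), np.float64(1.8)], -7.0, 'c']
[[np.float64(0.0), np.float64(3.3), np.float64(2.2)], -3.1, 'c']
[[np.float64(0.0), np.float64(3.2), np.float64(2.4)], 0.0, 'c']
[[np.float64(0.0), np.float64(3.2), np.float64(2.4)], 0.0, 'c']
[[np.float64(0.0), np.float64(3.2), np.float64(2.4)], 0.0, 'c']
[[np.float64(0.0), np.float64(0.6), np.float64(0.4)], 0.0, 'c']
[[np.float64(-0.0), np.float64(0.0), np.float64(0.0)], 0.0, 'c']
[[np.float64(-0.0), np.float64(0.0), np.float64(0.0)], 0.0, 'c']
```

```bash
python3 -m inch '[[[0,3.6,1.8],-7,-1],[[0,3.3,2.2],-3.1,-1],[[0,3.2,2.4],0,-1],[[0,3.2,2.4],0,-1],[[0,3.2,2.4],0,-1]]' && python3 -m inch '[[[0,0.6,0.4],0,-1],[[0,0,0],0,-1],[[0,0,0],0,-1],[[0,0,0],0,-1],[[0,0,0],0,-1]]' && python3 -c "
from h import *
go(.434,.012,.34,6.4)
snap('top','top1');snap('side','side1')"
```

```text
time_s: 1.35
tool_pos: [0.4311, 0.0151, 0.4024]
tool_rot: [0.706, -0.044, 0.706, 0.045]
wrist_force: [0.3, -0.8, 1.0]
grip_width: 0.0925
time_s: 1.77
tool_pos: [0.4354, 0.0259, 0.4014]
tool_rot: [0.705, -0.046, 0.706, 0.048]
wrist_force: [0.8, -0.8, 1.0]
grip_width: 0.0927
t 1.77 pos [0.4354 0.0259 0.4014] yaw 7.63 tilt [-0.11  0.15] w 0.0927 F [ 0.8 -0.8  1. ] T [-0.08 -0.08  0.01]
tool shift cm [ 6.14 -1.37 -0.31] turn 1.23 q [-0.05  0.15  1.93  0.    1.07 -0.18]
```

View pics/side1.png

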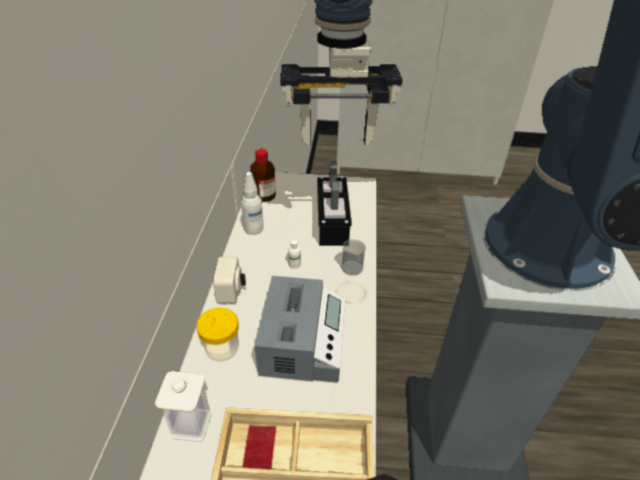

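```bash
python3 - <<'E'
from h import *
a=cv2.imread('pics/side1.png')
c=cv2.resize(a[150:250,295:375],None,fx=6,fy=6,interpolation=cv2.INTER_CUBIC)
yw=np.radians(6.4);ex=np.array([np.cos(yw),np.sin(yw)]);ey=np.array([-ex[1],ex[0]])
for hx,hy,z,ce,col in((7,14,.118,(.434,.012),(0,0,255)),(20,28,.068,(.434,.012),(0,255,0)),(32,80,.06,(.4387,-.025),(255,255,0))):
    for sx in(-1,1):
        for sy in(-1,1):
            p=np.array(ce)+ex*sx*hx/1e3+ey*sy*hy/1e3
            u=proj('side',[*p,z]); cv2.circle(c,(int((u[0]-295+.5)*6),int((u[1]-150+.5)*6)),4,col,-1)
# tip of fingers projection too
cv2.imwrite('pics/s1c.png',c)
E
```

```text
(no output)
```

View pics/s1c.png

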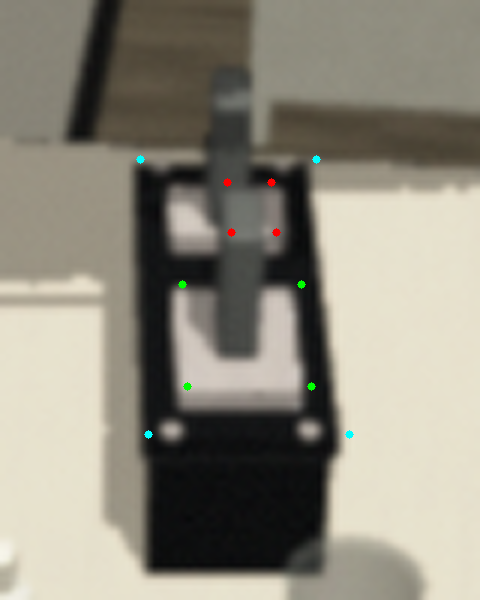

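```bash
python3 - <<'E'
from h import *
o=manip.get_obs();M=Ro.from_quat(np.roll(o['tool_rot'],-1)).as_matrix()
for n,box,f in(('side',(275,60,410,160),5.5),('top',(300,190,460,300),5)):
    a=cv2.imread(f'pics/{n}1.png');x0,y0,x1,y1=box
    c=cv2.resize(a[y0:y1,x0:x1],None,fx=f,fy=f,interpolation=cv2.INTER_CUBIC)
    for s in(-1,1):
      for yy in(-.0075,.0075):
        X=o['tool_pos']+M@np.array([.186,yy,s*.0927/2])
        u=proj(n,X);cv2.circle(c,(int((u[0]-x0+.5)*f),int((u[1]-y0+.5)*f)),3,(0,0,255),-1);print(n,u)
    cv2.imwrite(f'pics/{n}1g.png',c)
E
```

```text
side [363.36380015 139.72329956]
side [364.33937244 143.89331414]
side [310.78361287 140.13243288]
side [311.0037155  144.32246336]
top [391.04143292 293.45299091]
top [380.52678858 294.76539201]
top [382.19120739 229.11477438]
top [371.82976579 230.35097997]
```

View pics/side1g.png

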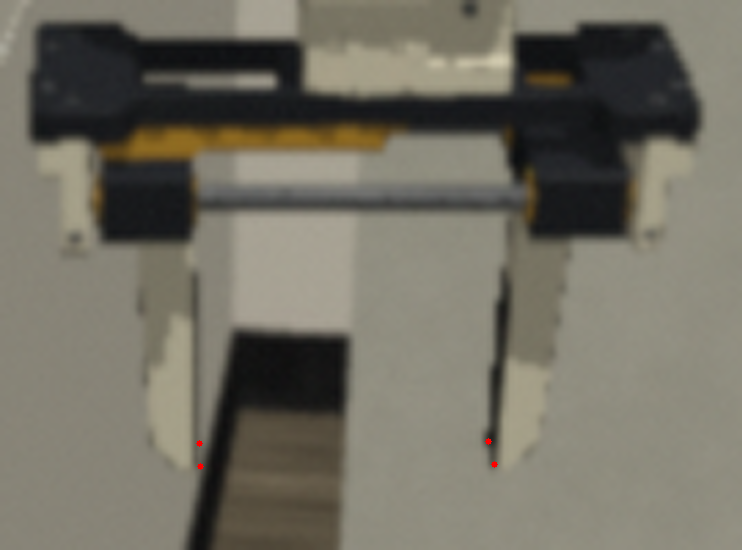

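View pics/top1g.png

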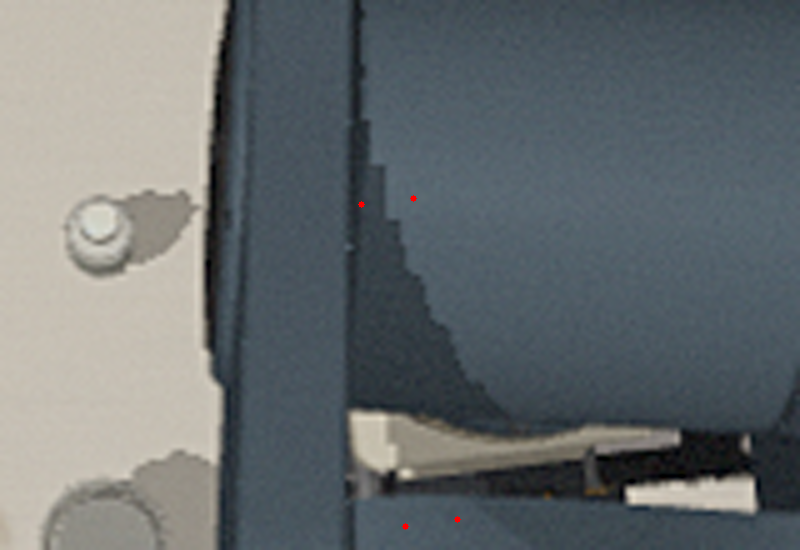

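```bash
python3 - <<'E'
from h import *
def P(U,V,z,s=6,ou=295,ov=150): return atz('side',(U+.5)/s-.5+ou,(V+.5)/s-.5+ov,z)[:2]
for nm,pts,z in(('collar',[(171,290),(296,288),(303,391),(179,394)],.068),('stand',[(137,165),(306,165),(340,452),(143,455)],.06),('htop',[(220,188),(263,186),(266,232),(223,235)],.118),('hbot',[(217,357),(259,354)],.068)):
    q=np.array([P(*p,z) for p in pts]);print(nm,q.mean(0).round(4),q.round(4).tolist())
d=np.load('pics/side1.npy')
for u,v in((335,211),(320,213),(335,200),(333,220),(305,300),(270,330)): print(u,v,atd('side',u,v,d[v,u]).round(4))
E
```

```text
collar [0.4364 0.0155] [[0.4603, -0.0098], [0.4187, -0.0157], [0.4135, 0.0407], [0.4528, 0.0467]]
stand [ 0.4405 -0.0178] [[0.4801, -0.0968], [0.4193, -0.1038], [0.4004, 0.0605], [0.4622, 0.069]]
htop [0.4364 0.0142] [[0.4446, 0.0025], [0.431, -0.0003], [0.4284, 0.0256], [0.4417, 0.0288]]
hbot [0.4355 0.0241] [[0.4422, 0.0257], [0.4288, 0.0226]]
335 211 [0.4335 0.0328 0.0694]
320 213 [0.4628 0.0296 0.0595]
335 200 [0.4347 0.0286 0.0924]
333 220 [0.436  0.047  0.0581]
305 300 [0.464  0.2712 0.0743]
270 330 [0.5076 0.3339 0.0739]
```

```bash
python3 -m inch '[[[0,-0.6,0],0.6,-1],[[1,-0.6,0],0.6,-1],[[2,0,0],0,-1],[[2,0,0],0,-1],[[1.5,0,0],0,-1]]' && python3 -m inch '[[[0,0,0],0,-1],[[0,0,0],0,-1],[[0,0,0],0,-1],[[0,0,0],0,-1],[[0,0,0],0,-1]]' && python3 -c "
from h import *
go(.435,.013,.266,6.4)
snap('side','side2')
a=cv2.imread('pics/side2.png');cv2.imwrite('pics/s2c.png',cv2.resize(a[80:250,265:405],None,fx=3.5,fy=3.5,interpolation=2))"
```

```text
time_s: 2.28
tool_pos: [0.4371, 0.0091, 0.3359]
tool_rot: [0.708, -0.036, 0.704, 0.037]
wrist_force: [0.0, 0.0, 0.0]
grip_width: 0.0927
time_s: 2.7
tool_pos: [0.4365, 0.0067, 0.3338]
tool_rot: [0.707, -0.034, 0.706, 0.035]
wrist_force: [0.5, -0.4, -1.0]
grip_width: 0.0929
t 2.7 pos [0.4365 0.0067 0.3338] yaw 5.65 tilt [0.11 0.09] w 0.0929 F [ 0.5 -0.4 -1. ] T [-0.02 -0.07  0.05]
tool shift cm [ 6.78  0.63 -0.1 ] turn -0.75 q [-0.09  0.25  2.    0.    0.89 -0.19]
```

View pics/s2c.png

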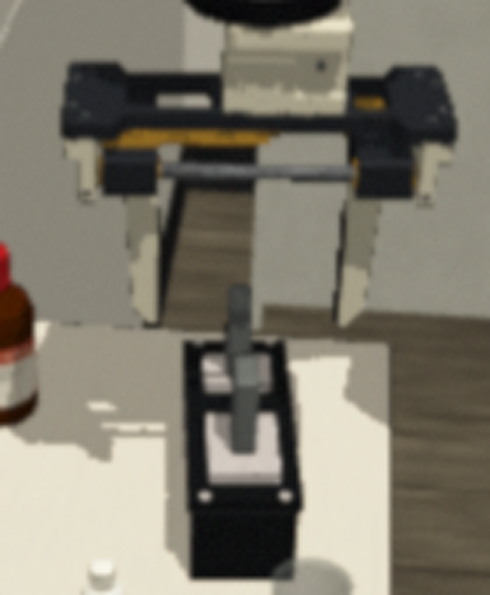

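```bash
python3 -m inch '[[[0.8,0.55,-0.1],-0.6,-1],[[1.8,0,0],0,-1],[[1.8,0,0],0,-1],[[1.5,0,0],0,-1],[[0.4,0,0],0,-1]]' && python3 -m inch '[[[0,0,0],0,-1],[[0,0,0],0,-1],[[0,0,0],0,-1],[[0,0,0],0,-1],[[0,0,0],0,-1]]' && python3 -c "
from h import *
go(.435,.013,.266,6.4)
snap('side','side3')
a=cv2.imread('pics/side3.png');cv2.imwrite('pics/s3c.png',cv2.resize(a[80:250,265:405],None,fx=3.5,fy=3.5,interpolation=2))"
```

```text
time_s: 3.17
tool_pos: [0.4355, 0.0138, 0.2703]
tool_rot: [0.71, -0.039, 0.702, 0.04]
wrist_force: [-0.5, 0.1, 0.4]
grip_width: 0.093
time_s: 3.58
tool_pos: [0.4356, 0.0146, 0.2712]
tool_rot: [0.71, -0.04, 0.702, 0.04]
wrist_force: [0.1, 0.5, -0.2]
grip_width: 0.0927
t 3.58 pos [0.4356 0.0146 0.2712] yaw 6.53 tilt [0.64 0.07] w 0.0927 F [ 0.1  0.5 -0.2] T [-0.11 -0.1   0.03]
tool shift cm [ 0.52 -0.15 -0.09] turn 0.13 q [-0.07  0.36  2.05  0.    0.72 -0.19]
```

View pics/s3c.png

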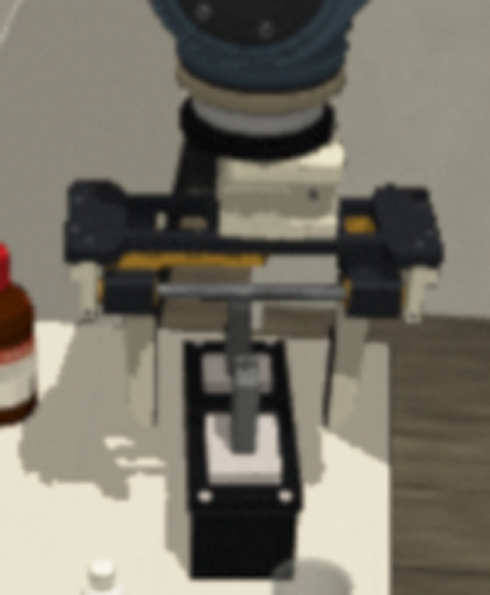

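```bash
python3 -m inch '[[[0.4,-0.1,0],0,-1],[[0,0,0],0,-1],[[0,0,0],0,0.9],[[0,0,0],0,0.9],[[0,0,0],0,0.9]]' 30 && python3 -m inch '[[[0,0,0],0,0.9],[[0,0,0],0,0.9],[[0,0,0],0,0.9],[[0,0,0],0,0.9],[[0,0,0],0,0.9]]' && python3 -c "
from h import *
go(.435,.013,.266,6.4)"
```

```text
time_s: 4.05
tool_pos: [0.436, 0.0133, 0.2677]
tool_rot: [0.711, -0.04, 0.701, 0.04]
wrist_force: [0.1, 0.4, -0.0]
grip_width: 0.0774
time_s: 4.47
tool_pos: [0.436, 0.0133, 0.2677]
tool_rot: [0.711, -0.04, 0.701, 0.04]
wrist_force: [-0.5, -0.8, -0.7]
grip_width: 0.044
t 4.47 pos [0.436  0.0133 0.2677] yaw 6.51 tilt [0.74 0.06] w 0.044 F [-0.5 -0.8 -0.7] T [-0.04 -0.1   0.05]
tool shift cm [ 0.17 -0.02 -0.11] turn 0.11 q [-0.08  0.36  2.05  0.    0.71 -0.19]
```

```bash
for i in 1; do python3 -m inch '[[[0,0,0],0,0.9],[[0,0,0],0,0.9],[[0,0,0],0,0.9],[[0,0,0],0,0.9],[[0,0,0],0,0.9]]'; done; python3 -m inch '[[[0,0,0],0,0.9],[[0,0,0],0,0.9],[[0,0,0],0,0.9],[[0,0,0],0,0.9],[[0,0,0],0,0.9]]'; python3 -c "
from h import *
go(.435,.013,.266,6.4)"
```

```text
time_s: 4.88
tool_pos: [0.4359, 0.0133, 0.2678]
tool_rot: [0.71, -0.04, 0.702, 0.04]
wrist_force: [-2.8, -0.3, 5.4]
grip_width: 0.0142
time_s: 5.3
tool_pos: [0.4359, 0.0134, 0.2678]
tool_rot: [0.71, -0.04, 0.702, 0.04]
wrist_force: [-0.1, 0.2, 0.9]
grip_width: 0.0139
t 5.3 pos [0.4359 0.0134 0.2678] yaw 6.52 tilt [0.69 0.06] w 0.0139 F [-0.1  0.2  0.9] T [-0.06 -0.02  0.01]
tool shift cm [ 0.18 -0.03 -0.09] turn 0.12 q [-0.08  0.36  2.05  0.    0.71 -0.19]
```

```bash
python3 -m inch '[[[-0.6,0,0],0,0.9],[[-1.5,0,0],0,0.9],[[-2,0,0],0,0.9],[[-2.5,0,0],0,0.9],[[-2.5,0,0],0,0.9]]' 40 && python3 -m inch '[[[-2,0,0],0,0.9],[[-1,0,0],0,0.9],[[0,0,0],0,0.9],[[0,0,0],0,0.9],[[0,0,0],0,0.9]]' && python3 -c "
from h import *
plan(.481,.265,.39,0,10)
snap('side','side4')
a=cv2.imread('pics/side4.png');cv2.imwrite('pics/s4c.png',cv2.resize(a[30:250,265:405],None,fx=2.7,fy=2.7,interpolation=2))"
```

```text
time_s: 5.72
tool_pos: [0.4336, 0.0133, 0.3589]
tool_rot: [0.707, -0.04, 0.705, 0.041]
wrist_force: [0.5, 0.3, -2.1]
grip_width: 0.0141
time_s: 6.13
tool_pos: [0.4332, 0.0133, 0.3959]
tool_rot: [0.709, -0.04, 0.702, 0.04]
wrist_force: [-0.1, 0.3, -1.7]
grip_width: 0.0134
t 6.13 pos [0.4332 0.0133 0.3959] yaw 6.52 tilt [0.57 0.08] w 0.0134 F [-0.1  0.3 -1.7] T [-0.07 -0.09  0.05]
tool shift cm [ 0.67 24.46  7.6 ] turn 6.52 q [-0.08  0.15  1.95  0.    1.04 -0.19]
[[np.float64(0.1), np.float64(3.8), np.float64(1.2)], 6.5, 'c']
[[np.float64(0.1), np.float64(3.9), np.float64(0.7)], 0.0, 'c']
[[np.float64(0.1), np.float64(3.9), np.float64(0.7)], 0.0, 'c']
[[np.float64(0.1), np.float64(3.9), np.float64(0.7)], 0.0, 'c']
[[np.float64(0.1), np.float64(3.9), np.float64(0.7)], 0.0, 'c']
[[np.float64(0.1), np.float64(3.9), np.float64(0.7)], 0.0, 'c']
[[np.float64(0.0), np.float64(1.6), np.float64(0.3)], 0.0, 'c']
[[np.float64(-0.0), np.float64(0.0), np.float64(0.0)], 0.0, 'c']
[[np.float64(-0.0), np.float64(0.0), np.float64(0.0)], 0.0, 'c']
[[np.float64(-0.0), np.float64(0.0), np.float64(0.0)], 0.0, 'c']
```

View pics/s4c.png

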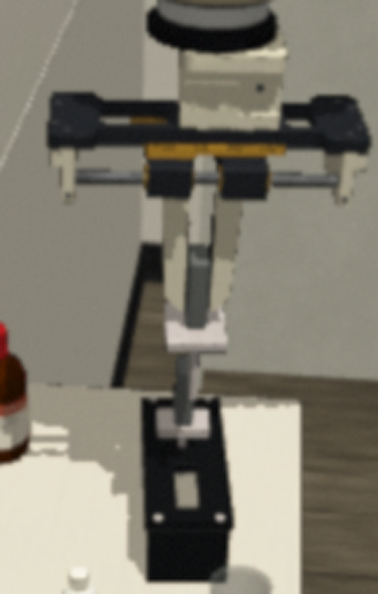

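```bash
python3 -m inch '[[[0,1.5,0.4],1.5,0.9],[[0,3,0.8],2.5,0.9],[[0,3.3,0.8],2.5,0.9],[[0,3.3,0.7],0,0.9],[[0,3.3,0.6],0,0.9]]' && python3 -m inch '[[[0,3.3,0.6],0,0.9],[[0,2.8,0.6],0,0.9],[[0,2,0.5],0,0.9],[[0,0.8,0.2],0,0.9],[[0,0,0],0,0.9]]' && python3 -c "
from h import *
plan(.481,.265,.39,-.4,3)"
```

```text
time_s: 6.6
tool_pos: [0.4606, 0.1595, 0.3911]
tool_rot: [0.707, 0.005, 0.707, -0.005]
wrist_force: [0.3, -0.3, -0.8]
grip_width: 0.0139
time_s: 7.02
tool_pos: [0.4807, 0.2579, 0.3847]
tool_rot: [0.705, 0.002, 0.71, -0.004]
wrist_force: [0.4, 0.0, -1.8]
grip_width: 0.014
t 7.02 pos [0.4807 0.2579 0.3847] yaw -0.51 tilt [-0.42 -0.19] w 0.014 F [ 0.4  0.  -1.8] T [-0.07 -0.09 -0.  ]
tool shift cm [-0.54  0.71  0.02] turn -0.11 q [ 0.41  0.37  1.68 -0.    1.1   0.42]
[[np.float64(-0.5), np.float64(0.7), np.float64(0.0)], -0.1, 'c']
[[np.float64(-0.0), np.float64(0.0), np.float64(0.0)], 0.0, 'c']
[[np.float64(-0.0), np.float64(0.0), np.float64(0.0)], 0.0, 'c']
```

```bash
python3 -m inch '[[[0.5,0.6,0],0,0.9],[[1.5,0,0],0,0.9],[[1,0,0],0,0.9],[[0,0,0],0,0.9],[[0,0,0],0,0.9]]' && python3 - <<'E'
from h import *
go(.481,.265,.35,-.4)
snap('side','side5');snap('top','top5')
a=cv2.imread('pics/side5.png');cv2.imwrite('pics/s5c.png',cv2.resize(a[190:360,235:365],None,fx=4.5,fy=3.5,interpolation=2)[:600]) if 0 else cv2.imwrite('pics/s5c.png',cv2.resize(a[170:330,240:360],None,fx=3.7,fy=3.7,interpolation=2))
a=cv2.imread('pics/top5.png');cv2.imwrite('pics/t5c.png',cv2.resize(a[190:310,140:300],None,fx=4.5,fy=4.5,interpolation=2))
E
```

```text
time_s: 7.43
tool_pos: [0.4799, 0.2609, 0.3507]
tool_rot: [0.703, 0.002, 0.711, -0.006]
wrist_force: [-0.3, -0.1, -0.7]
grip_width: 0.014
t 7.43 pos [0.4799 0.2609 0.3507] yaw -0.66 tilt [-0.65 -0.33] w 0.014 F [-0.3 -0.1 -0.7] T [-0.02 -0.12 -0.02]
tool shift cm [0.06 0.42 0.11] turn -0.26 q [ 0.41  0.41  1.71 -0.    1.03  0.42]
```

View pics/s5c.png

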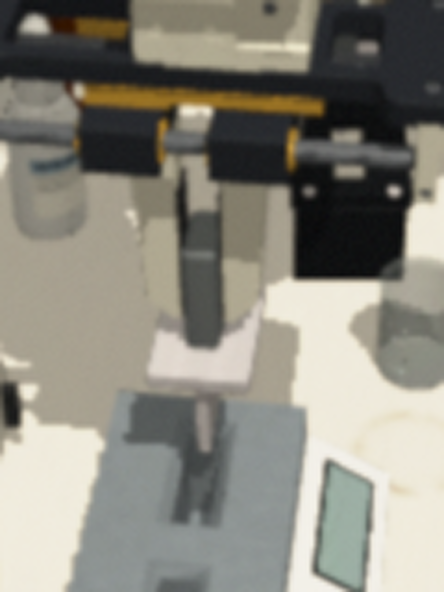

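View pics/t5c.png

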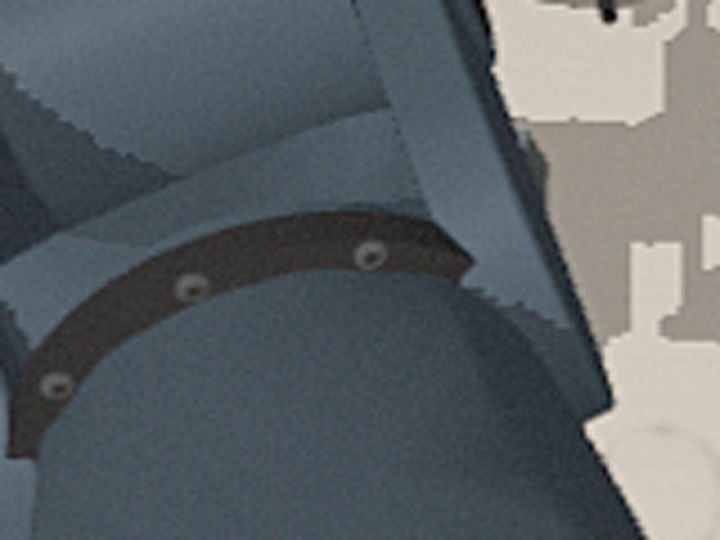

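```bash
python3 - <<'E'
from h import *
a=cv2.imread('pics/side0.png');cv2.imwrite('pics/s0c.png',cv2.resize(a[265:385,245:355],None,fx=5,fy=5,interpolation=2))
a=cv2.imread('pics/side5.png');c=cv2.resize(a[215:315,260:320],None,fx=6,fy=6,interpolation=2)
o=manip.get_obs();M=Ro.from_quat(np.roll(o['tool_rot'],-1)).as_matrix()
def dot(c,X,x0,y0,f,col):
    u=proj('side',X);cv2.circle(c,(int((u[0]-x0+.5)*f),int((u[1]-y0+.5)*f)),2,col,-1)
# gauge: handle centre at grasp offset: at grasp TCP z .2678, handle .093 -> 0.1748 ahead
for hx,hy,dz,col in((.02,.028,.1748+.025,(0,255,0)),(.0025,.02,.1748+.075,(0,0,255)),(.007,.014,.1748-.025,(255,0,255))):
  for sx in(-1,1):
    for sy in(-1,1): dot(c,o['tool_pos']+M@np.array([dz,sy*hy,sx*hx]),260,215,6,col)
for hx,hy,col in((.013,.030,(255,255,0)),):
  yw=np.radians(-.4);ex=np.array([np.cos(yw),np.sin(yw)]);ey=np.array([-ex[1],ex[0]])
  for sx in(-1,1):
    for sy in(-1,1): dot(c,[*(np.array([.481,.265])+ex*sx*hx+ey*sy*hy),.075],260,215,6,col)
cv2.imwrite('pics/s5d.png',c)
E
```

```text
(no output)
```

View pics/s0c.png

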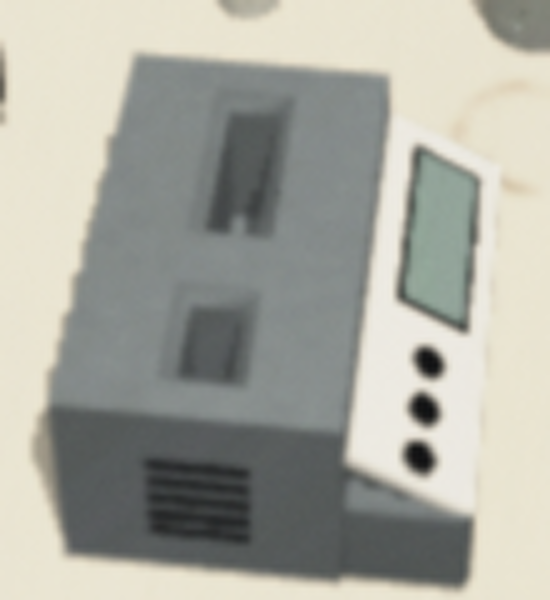

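View pics/s5d.png

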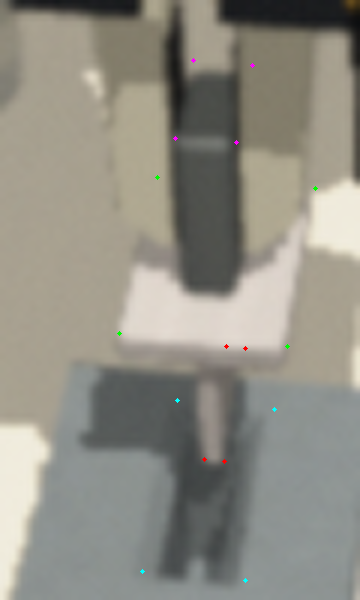

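```bash
python3 - <<'E'
from h import *
def rep(nm,pts,s=5,ou=245,ov=265,z=.075):
    q=np.array([atz('side',(U+.5)/s-.5+ou,(V+.5)/s-.5+ov,z)[:2] for U,V in pts])
    print(nm,q.mean(0).round(4),[np.linalg.norm(q[i]-q[(i+1)%4]).round(4) for i in range(4)],[np.degrees(np.arctan2(*(q[a]-q[b])[::-1])).round(1) for a,b in((3,0),(2,1))])
rep('long',[(211,87),(297,95),(271,240),(191,233)])
rep('short',[(176,286),(261,293),(247,386),(160,380)])
rep('top',[(134,55),(389,76),(341,433),(52,405)])
E
```

```text
long [0.4829 0.2674] [np.float64(0.0278), np.float64(0.0605), np.float64(0.0242), np.float64(0.061)] [np.float64(92.7), np.float64(89.4)]
short [0.4828 0.3351] [np.float64(0.0252), np.float64(0.0335), np.float64(0.0247), np.float64(0.034)] [np.float64(91.4), np.float64(90.7)]
top [0.4828 0.2949] [np.float64(0.0832), np.float64(0.139), np.float64(0.0814), np.float64(0.1388)] [np.float64(90.3), np.float64(89.6)]
```

```bash
python3 -m inch '[[[0,0.7,0.5],-0.4,0.9],[[0,0,0],0,0.9],[[0,0,0],0,0.9],[[0,0,0],0,0.9],[[0,0,0],0,0.9]]' && cat > chk.py <<'E'
from h import *
import sys
tag=sys.argv[1]
go(.4853,.2684,.35,-.2)
snap('side',tag)
a=cv2.imread(f'pics/{tag}.png');c=cv2.resize(a[215:315,245:325],None,fx=6,fy=6,interpolation=2)
o=manip.get_obs();M=Ro.from_quat(np.roll(o['tool_rot'],-1)).as_matrix()
print('foot',(o['tool_pos']+M@np.array([.2498,0,0])).round(4),'collar underside',(o['tool_pos']+M@np.array([.2078,0,0])).round(4))
def dot(X,col):
    u=proj('side',X);cv2.circle(c,(int((u[0]-245+.5)*6),int((u[1]-215+.5)*6)),2,col,-1)
for hx,hy,dz,col in((.02,.028,.1998,(0,255,0)),(.0025,.02,.2498,(0,0,255))):
  for sx in(-1,1):
    for sy in(-1,1): dot(o['tool_pos']+M@np.array([dz,sy*hy,sx*hx]),col)
for sx in(-1,1):
    for sy in(-1,1): dot([.4828+sx*.013,.267+sy*.03,.075],(255,255,0))
cv2.imwrite(f'pics/{tag}d.png',c)
E
python3 chk.py s6
```

```text
time_s: 7.95
tool_pos: [0.4862, 0.2685, 0.3533]
tool_rot: [0.705, 0.0, 0.71, -0.003]
wrist_force: [1.1, 1.0, -1.1]
grip_width: 0.0137
t 7.95 pos [0.4862 0.2685 0.3533] yaw -0.24 tilt [-0.42 -0.22] w 0.0137 F [ 1.1  1.  -1.1] T [-0.07 -0.12  0.01]
tool shift cm [ 0.33 -0.01 -0.09] turn -0.04 q [ 0.42  0.42  1.69 -0.    1.04  0.43]
foot [0.4844 0.2675 0.1035] collar underside [0.4847 0.2677 0.1455]
```

View pics/s6d.png

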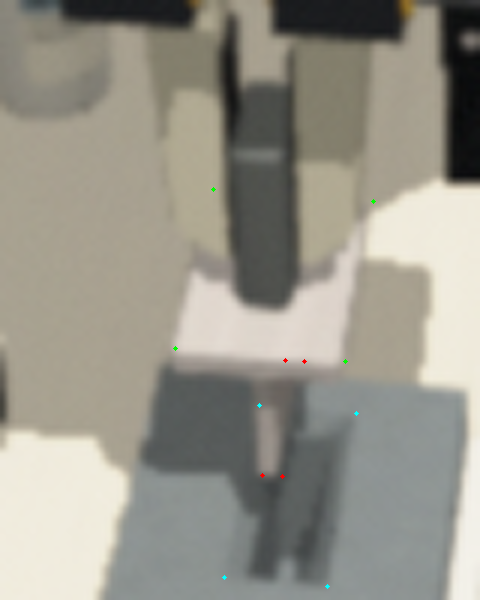

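```bash
python3 -m inch '[[[0.5,0,-0.2],0,0.9],[[1,0,0],0,0.9],[[1,0,0],0,0.9],[[0.5,0,0],0,0.9],[[0,0,0],0,0.9]]' && python3 chk.py s7
```

```text
time_s: 8.42
tool_pos: [0.4833, 0.2682, 0.3198]
tool_rot: [0.704, 0.0, 0.71, -0.003]
wrist_force: [0.7, -0.4, -1.1]
grip_width: 0.0135
t 8.42 pos [0.4833 0.2682 0.3198] yaw -0.25 tilt [-0.45 -0.23] w 0.0135 F [ 0.7 -0.4 -1.1] T [-0.06 -0.1  -0.01]
tool shift cm [-3.02  0.01  0.18] turn -0.05 q [ 0.42  0.46  1.72 -0.    0.97  0.43]
foot [0.4814 0.2672 0.0704] collar underside [0.4817 0.2673 0.1124]
```

View pics/s7d.png

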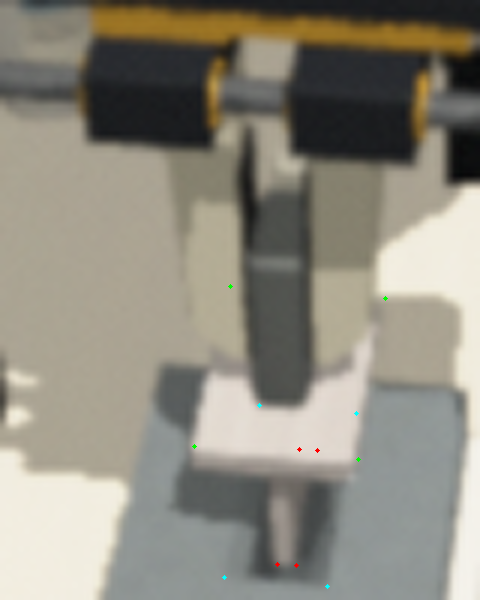

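```bash
python3 -m inch '[[[0.3,0,0.1],0,0.9],[[0.5,0,0],0,0.9],[[0.5,0,0],0,0.9],[[0.5,0,0],0,0.9],[[0,0,0],0,0.9]]' && python3 chk.py s8
```

```text
time_s: 8.88
tool_pos: [0.4846, 0.2682, 0.3006]
tool_rot: [0.705, 0.0, 0.71, -0.003]
wrist_force: [0.2, 0.7, -1.0]
grip_width: 0.0136
t 8.88 pos [0.4846 0.2682 0.3006] yaw -0.25 tilt [-0.4  -0.21] w 0.0136 F [ 0.2  0.7 -1. ] T [-0.04 -0.06 -0.02]
tool shift cm [-4.94  0.01  0.04] turn -0.05 q [ 0.42  0.49  1.73 -0.    0.93  0.43]
foot [0.483  0.2673 0.0513] collar underside [0.4833 0.2675 0.0933]
```

View pics/s8d.png

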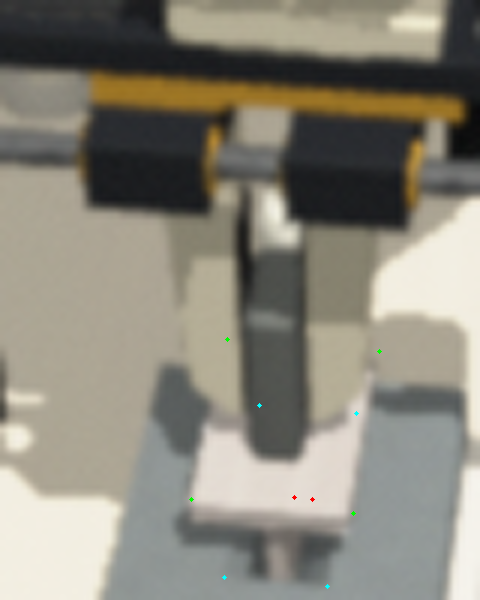

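```bash
python3 -m inch '[[[0.4,0,0],0,0.9],[[0.4,0,0],0,0.9],[[0.4,0,0],0,0.9],[[0.2,0,0],0,0.9],[[0,0,0],0,0.9]]' && python3 chk.py s9
```

```text
time_s: 9.35
tool_pos: [0.4847, 0.2682, 0.286]
tool_rot: [0.705, 0.0, 0.709, -0.003]
wrist_force: [0.4, 0.9, -1.0]
grip_width: 0.0138
t 9.35 pos [0.4847 0.2682 0.286 ] yaw -0.24 tilt [-0.33 -0.19] w 0.0138 F [ 0.4  0.9 -1. ] T [-0.05 -0.09  0.01]
tool shift cm [-6.4  -0.    0.02] turn -0.04 q [ 0.42  0.51  1.74 -0.    0.9   0.43]
foot [0.4832 0.2674 0.0364] collar underside [0.4835 0.2676 0.0784]
```

```bash
python3 -m inch '[[[0.2,0,0],0,0.9],[[0,0,0],0,0.9],[[0,0,0],0,0.9],[[0.1,0,0],0,0.9],[[0,0,0],0,0.9]]' && python3 chk.py s10 && python3 -m inch '[[[0.1,0,0],0,0.9],[[0,0,0],0,0.9],[[0,0,0],0,0.9],[[0,0,0],0,0.9],[[0,0,0],0,0.9]]' && python3 chk.py s11
```

```text
time_s: 9.82
tool_pos: [0.4848, 0.2683, 0.2833]
tool_rot: [0.705, 0.001, 0.709, -0.003]
wrist_force: [-0.6, -0.3, -2.1]
grip_width: 0.0137
t 9.82 pos [0.4848 0.2683 0.2833] yaw -0.25 tilt [-0.29 -0.16] w 0.0137 F [-0.6 -0.3 -2.1] T [-0.03 -0.07 -0.01]
tool shift cm [-6.67 -0.01  0.01] turn -0.05 q [ 0.42  0.51  1.74 -0.    0.89  0.43]
foot [0.4836 0.2676 0.0336] collar underside [0.4838 0.2677 0.0756]
time_s: 10.28
tool_pos: [0.4849, 0.2683, 0.2829]
tool_rot: [0.706, 0.001, 0.709, -0.002]
wrist_force: [0.2, 0.5, -1.7]
grip_width: 0.0141
t 10.28 pos [0.4849 0.2683 0.2829] yaw -0.24 tilt [-0.24 -0.14] w 0.0141 F [ 0.2  0.5 -1.7] T [-0.07 -0.09  0.05]
tool shift cm [-6.71 -0.01  0.01] turn -0.04 q [ 0.42  0.51  1.74 -0.    0.89  0.43]
foot [0.4839 0.2677 0.0331] collar underside [0.4841 0.2678 0.0751]
```

View pics/s11d.png

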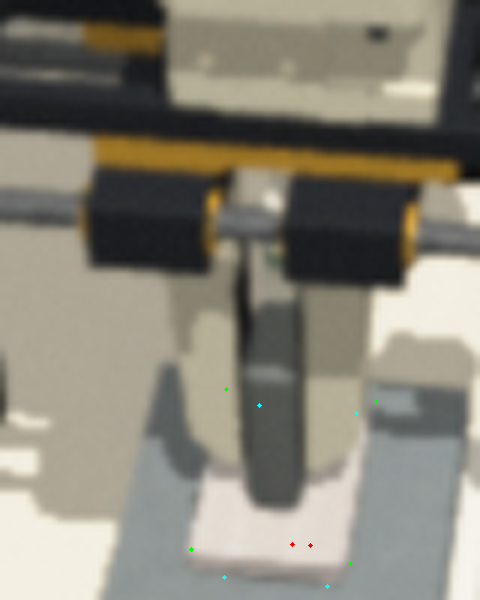

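```bash
python3 -m inch '[[[0.1,0,0],0,0.9],[[0.1,0,0],0,0.9],[[0,0,0],0,0.9],[[0,0,0],0,0.9],[[0,0,0],0,0.9]]' && python3 -c "
from h import *
go(.4853,.2684,.35,-.2)"
```

```text
time_s: 10.75
tool_pos: [0.485, 0.2684, 0.2832]
tool_rot: [0.706, 0.001, 0.708, -0.002]
wrist_force: [-0.2, -0.2, -0.8]
grip_width: 0.0141
t 10.75 pos [0.485  0.2684 0.2832] yaw -0.24 tilt [-0.2  -0.13] w 0.0141 F [-0.2 -0.2 -0.8] T [ 0.03 -0.07 -0.02]
tool shift cm [-6.68 -0.01  0.01] turn -0.04 q [ 0.42  0.51  1.74 -0.    0.89  0.43]
```

```bash
python3 -m inch '[[[0,0,0],0,0.9],[[0.1,0,0],0,0.9],[[0.1,0,0],0,0.9],[[0.15,0,0],0,0.9],[[0.15,0,0],0,0.9]]' && python3 -c "
from h import *
go(.4853,.2684,.35,-.2)"
```

```text
time_s: 11.17
tool_pos: [0.485, 0.2684, 0.2827]
tool_rot: [0.706, 0.001, 0.708, -0.002]
wrist_force: [-7.8, -4.5, 21.8]
grip_width: 0.0138
t 11.17 pos [0.485  0.2684 0.2827] yaw -0.23 tilt [-0.2  -0.14] w 0.0138 F [-7.8 -4.5 21.8] T [-0.65  1.27 -0.04]
tool shift cm [-6.73 -0.02  0.01] turn -0.03 q [ 0.42  0.51  1.74 -0.    0.89  0.43]
```

```bash
python3 -m inch '[[[0,0,0],0,0.9],[[0,0,0],0,0.9],[[0,0,0],0,0.9],[[0,0,0],0,0.9],[[0,0,0],0,0.9]]' && python3 chk.py s12 && python3 -c "
import cv2
a=cv2.imread('pics/s12.png');cv2.imwrite('pics/s12c.png',cv2.resize(a[270:330,260:320],None,fx=9,fy=9,interpolation=2))"
```

```text
time_s: 11.58
tool_pos: [0.485, 0.2684, 0.2827]
tool_rot: [0.706, 0.001, 0.708, -0.002]
wrist_force: [0.0, -0.5, 4.9]
grip_width: 0.0135
t 11.58 pos [0.485  0.2684 0.2827] yaw -0.23 tilt [-0.18 -0.13] w 0.0135 F [ 0.  -0.5  4.9] T [-0.11  0.08  0.06]
tool shift cm [-6.73 -0.01  0.01] turn -0.03 q [ 0.42  0.51  1.74 -0.    0.89  0.43]
foot [0.4842 0.2678 0.033 ] collar underside [0.4843 0.2679 0.075 ]
```

View pics/s12c.png

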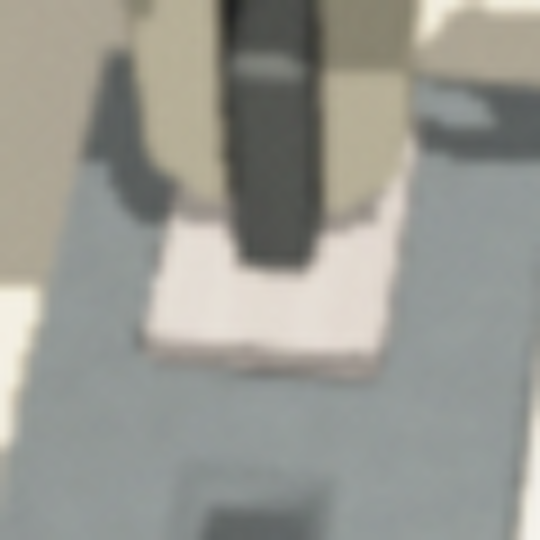

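```bash
python3 -m inch '[[[0,0,0],0,0],[[0,0,0],0,0],[[0,0,0],0,0],[[0,0,0],0,0],[[0,0,0],0,0]]' && python3 -m inch '[[[0,0,0],0,0],[[0,0,0],0,0],[[0,0,0],0,0],[[0,0,0],0,0],[[0,0,0],0,0]]' && python3 chk.py s13
```

```text
time_s: 12.05
tool_pos: [0.4851, 0.2684, 0.2825]
tool_rot: [0.706, 0.001, 0.708, -0.002]
wrist_force: [1.1, 0.9, 0.2]
grip_width: 0.0425
time_s: 12.47
tool_pos: [0.4851, 0.2684, 0.2825]
tool_rot: [0.706, 0.001, 0.708, -0.002]
wrist_force: [0.3, 0.1, 1.1]
grip_width: 0.0464
t 12.47 pos [0.4851 0.2684 0.2825] yaw -0.23 tilt [-0.18 -0.13] w 0.0464 F [0.3 0.1 1.1] T [-0.   -0.1  -0.03]
tool shift cm [-6.75 -0.02 -0.  ] turn -0.03 q [ 0.42  0.51  1.74 -0.    0.89  0.43]
foot [0.4843 0.2679 0.0327] collar underside [0.4845 0.268  0.0747]
```

View pics/s13d.png

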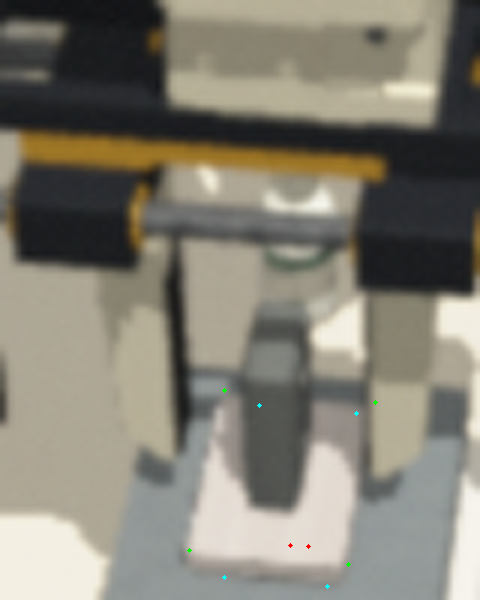

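Released and upright, and both fingers are clear. I'll retreat upwards and look again.

```bash
python3 -m inch '[[[-1,0,0],0,0],[[-2,0,0],0,0],[[-2.5,0,0],0,0],[[-3,0,0],0,0],[[-3,0,0],0,0]]' && python3 -m inch '[[[-2,0,0],0,0],[[-1,-3,0],0,0],[[0,-3.5,0],0,0],[[0,-3.5,0],0,0],[[0,-3.5,0],0,0]]' && python3 -m inch '[[[0,-3.5,0],0,0],[[0,-3.5,0],0,0],[[0,-2,0],0,0],[[0,-0.5,0],0,0],[[0,0,0],0,0]]' && python3 - <<'E'
from h import *
go(.48,.0,.4,0)
snap('side','s14');_,d=snap('top','t14')
a=cv2.imread('pics/s14.png');cv2.imwrite('pics/s14c.png',cv2.resize(a[160:390,235:375],None,fx=2.6,fy=2.6,interpolation=2))
E
```

```text
time_s: 12.93
tool_pos: [0.4845, 0.2682, 0.3982]
tool_rot: [0.702, -0.001, 0.712, -0.004]
wrist_force: [0.3, -0.0, -1.6]
grip_width: 0.0462
time_s: 13.35
tool_pos: [0.4836, 0.1339, 0.4421]
tool_rot: [0.708, -0.002, 0.707, 0.001]
wrist_force: [1.3, 0.5, -0.0]
grip_width: 0.0463
time_s: 13.77
tool_pos: [0.4818, 0.0298, 0.4471]
tool_rot: [0.709, -0.0, 0.705, -0.001]
wrist_force: [-1.2, 0.3, -0.2]
grip_width: 0.0464
t 13.77 pos [0.4818 0.0298 0.4471] yaw -0.05 tilt [ 0.37 -0.1 ] w 0.0464 F [-1.2  0.3 -0.2] T [-0.09 -0.12 -0.01]
tool shift cm [ 4.71 -2.97 -0.21] turn -0.05 q [-0.03  0.18  1.77 -0.    1.19 -0.03]
```

View pics/s14c.png

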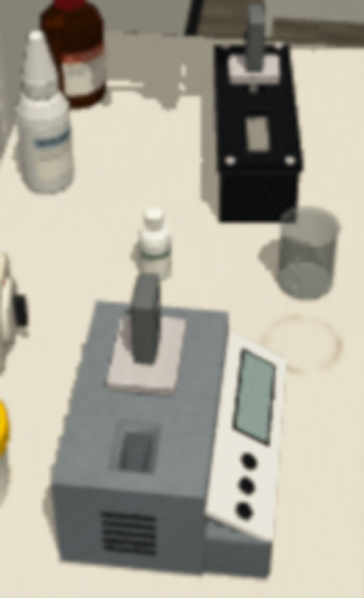

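View pics/t14.png

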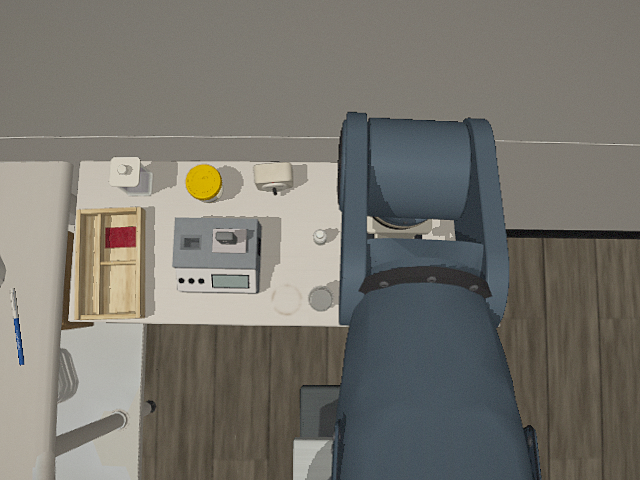

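Seated flat over the long slot (top picture about (229,240)), with the narrow gauge still in the stand. A quick check of the collar and handle heights comes before handing in.

```bash
python3 - <<'E'
from h import *
d=np.load('pics/t14.npy')
for u,v in((218,234),(218,246),(241,248),(236,233),(228,237),(222,260)): print(u,v,atd('top',u,v,d[v,u]).round(4))
manip.job_done()
E
```

```text
218 234 [0.4856 0.2752 0.1333]
218 246 [0.4731 0.283  0.0869]
241 248 [0.471  0.2456 0.0812]
236 233 [0.4958 0.2545 0.0831]
228 237 [0.4812 0.2594 0.1319]
222 260 [0.4516 0.278  0.0728]
the job is handed in; nothing more can be done
```

The wide gauge is in the reader's long slot with its collar on the top, and the narrow gauge is still in the stand. I handed the job in at about 14 s, with the arm withdrawn and touching nothing.

I gripped the wide gauge (handle closed at 14 mm), lifted it out and lowered it into the slot. I kept hold until the collar met the top at about 22 N, with its underside at z ≈ 0.075 by the arm's own pose. Then I let go and moved away.

- **Final heights:** depth readings put the collar top at 0.081–0.087 m (0.083 expected) and the reader top at 0.073 m. The handle top read about 0.132–0.133 m (0.133 expected). The spread is a few mm, but the side picture shows the collar flat on the top.
- **Cameras disagreed:** the top and side cameras differed by about 2–3 mm in x and y. I used the side camera because it agreed with the gripper's position. The gauge went in without snagging.
- **Tool tilt:** it drifted by up to 0.7° during the moves and was about 0.2° when I let go.

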